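Unstack the printed parts cases into their trays

TASK

Two stacks of yellow printed parts cases stand on the print desk. Take the stacks apart and set every one of the five cases into the tray of its own outline (rectangle, long oval, circle, square, small hexagon), flat on the tray's floor inside the rim and let go; keep the cases upright all the while, for they are full of small screws and nozzles.

Things in the scene. Friction and masses are not known exactly. Their poses are not given: they have to be found in the camera images.
- case_rect: Loose closed parts case of rigid yellow printed plastic with a white panel on its flat lid (lid does not come off), rectangular with square corners, 130 x 52 mm seen from above (long side along its x axis, 52 mm across y), 32 mm high. At the bottom of one of the two stacks. Weighs under 0.2 kg. Origin at the centre of its underside, z up.
- case_oval: Loose closed parts case of rigid yellow printed plastic with a white panel on its flat lid (lid does not come off), a long oval with two half-round ends, 110 x 52 mm seen from above (long side along its x axis, 52 mm across y), 32 mm high. At the bottom of the other stack. Weighs under 0.2 kg. Origin at the centre of its underside, z up.
- case_round: Loose closed parts case of rigid yellow printed plastic with a white panel on its flat lid (lid does not come off), round, 52 mm diameter, 34 mm high. Second in one of the stacks, on a long case. Weighs under 0.2 kg. Origin at the centre of its underside, z up.
- case_square: Loose closed parts case of rigid yellow printed plastic with a white panel on its flat lid (lid does not come off), square, 50 x 50 mm with sides along its x and y axes, 34 mm high. Second in the other stack, on a long case. Weighs under 0.2 kg. Origin at the centre of its underside, z up.
- case_hex: Loose closed parts case of rigid yellow printed plastic with a white panel on its flat lid (lid does not come off), the small one: hexagonal, 32 mm across flats (two opposite flats face along its +y and -y; 37 mm over corners along x), 30 mm high. At the top of one of the stacks, on either the round or the square case. Weighs under 0.2 kg. Origin at the centre of its underside, z up.
- dock_rect: Fixed shallow printed tray on the desk, grey floor and black rim: rectangular, inside 148 x 70 mm, long side along its x axis. About 9 mm of room all round the case of the same outline. Floor 3 mm above the desk, rim 3 mm thick with its top 9 mm above the desk. Empty at the start. Origin at the centre of its underside on the desk, z up.
- dock_oval: Fixed shallow printed tray on the desk, grey floor and black rim: long oval with half-round ends, inside 128 x 70 mm, long side along its x axis. About 9 mm of room all round the case of the same outline. Floor 3 mm above the desk, rim 3 mm thick with its top 9 mm above the desk. Empty at the start. Origin at the centre of its underside on the desk, z up.
- dock_round: Fixed shallow printed tray on the desk, grey floor and black rim: round, inside 70 mm diameter. About 9 mm of room all round the case of the same outline. Floor 3 mm above the desk, rim 3 mm thick with its top 9 mm above the desk. Empty at the start. Origin at the centre of its underside on the desk, z up.
- dock_square: Fixed shallow printed tray on the desk, grey floor and black rim: square, inside 68 x 68 mm, sides along its x and y axes. About 9 mm of room all round the case of the same outline. Floor 3 mm above the desk, rim 3 mm thick with its top 9 mm above the desk. Empty at the start. Origin at the centre of its underside on the desk, z up.
- dock_hex: Fixed shallow printed tray on the desk, grey floor and black rim: hexagonal and smallest, inside 50 mm across flats (flats face along +y and -y). About 9 mm of room all round the case of the same outline. Floor 3 mm above the desk, rim 3 mm thick with its top 9 mm above the desk. Empty at the start. Origin at the centre of its underside on the desk, z up.

How it is judged:
At the end, for the whole second after the job is handed in: Each of the five cases lies in the tray of its own outline: centre within 14 mm of the tray's centre, underside less than 5.5 mm above the desk (the tray's floor is at 3 mm, so not on the rim), tilted less than 0.06 rad, and at rest (horizontal distance between case_rect and dock_rect below 0.014 m and z of case_rect in the frame of dock_rect below 0.0055 m and angle between each of case_rect, case_oval, case_round, case_square, case_hex's own z axis and vertical below 0.06 rad and linear speed of each of case_rect, case_oval, case_round, case_square, case_hex below 0.02 m/s and horizontal distance between case_oval and dock_oval below 0.014 m and z of case_oval in the frame of dock_oval below 0.0055 m and horizontal distance between case_round and dock_round below 0.014 m and z of case_round in the frame of dock_round below 0.0055 m and horizontal distance between case_square and dock_square below 0.014 m and z of case_square in the frame of dock_square below 0.0055 m and horizontal distance between case_hex and dock_hex below 0.014 m and z of case_hex in the frame of dock_hex below 0.0055 m); the robot touches nothing.
It fails at once if a case is tipped by more than 0.6 rad (about 35 degrees) (angle between any of case_rect, case_oval, case_round, case_square, case_hex's own z axis and vertical above 0.6 rad).
It also fails if it takes over 128 s, if anything falls off the work surface, if the arm or the gripper's body presses on something with over 40 N, if the wrist force passes 120 N, or if a joint passes its speed limit or range.

ROBOT

A 7-joint arm with a two-finger parallel gripper is mounted at the origin on the work surface. World frame = base frame: x ahead of the robot, y to its left, z up, the work surface at z = 0. Lengths are in m, angles in rad, forces in N, time in s.
With the tool pointing down it reaches from about 0.4 to 0.925 m from the base axis. Payload 4.1 kg.
Tool frame: the origin (TCP) lies on the centre line of the jaws, within the pads' length; the fingertips stand 11 mm ahead of it and the grasp point (between the pads) lies 8 mm behind it (robot.finger_overhang is the z of the fingertips in the tool frame, in m); z points along the fingers, x is the direction in which the jaws open and shut, and the axes are right-handed (so a half turn about z gives the same grasp; the last joint's range is limited). The gripper opens to 85 mm and grips with 20 to 120 N. Pads are 22 mm wide; open, the fingers measure 114 mm over their backs; the gripper's body (76 mm by 85 mm) begins 54 mm behind the grasp point. The pads swing forward as they close: fully open they stand 13 mm farther back than shut.
Start: joints at [-1.233, 0.398, 0.045, 1.537, -0.019, 1.207, -0.051], TCP at [0.275, 0.589, 0.242] pointing down, gripper open.
Joint ranges: [-2.82, 2.82], [-0.49, 2.23], [-1.37, 1.46], [0, 2.46], [-1.36, 4.5], [0.23, 2], [-2.94, 2.94]. Speed limits (rad/s): [2.57, 2.57, 3.14, 3.14, 3.14, 3.14, 3.14].

INTERFACE

Orientations are given as a unit quaternion [w, x, y, z].
In Python, from station import get_obs, snapshot, calibration, order, robot gives the robot as it stands. The module is installed in compiled form; this text tells all that it offers.
- The arm moves only by the tool drive_tool, never from a script. Its argument "deltas" is one flat list of numbers, 7 for each row, row after row: the shift along the world's x, y, z in cm, then the turn, a rotation vector about the world's x, y, z in degrees, then the finger opening in cm, from 0 to 8.54. In form: [x, y, z, ax, ay, az, hand, x, y, z, ax, ay, az, hand, ...]. A call has 1 to 10 rows; each row is the pose to reach, as a shift and turn from the pose commanded when the call began; what a row does not reach only later rows make up. A row lasts 1/12 s, in which the tool goes at most 41.7 mm and 7.16 degrees, less where a joint would pass 70% of its speed; a pose out of reach is approached as far as the arm can. A call with a gripper value outside its range is refused whole. The fingers move at their own pace and stop on an object; "force" is the grip in N (left out, the last holds). Time passes only in rows, so rows that repeat a pose let the fingers close. It gives the time, the measured TCP pose, the force and the opening at its end, in the units of the state.
- get_obs(): the state, without advancing time (a new reading comes with each control period).
- snapshot(name): name is "scene" or "top" or "wrist"; returns the picture (384x512x3 uint8, red, green, blue); there is no depth.
- calibration(name): a dict with "fx", "fy", "cx", "cy" (pixels), "extrinsics" (4x4, takes a point from world to camera coordinates). Camera axes: x right, y down, z forward; pixel columns grow to the right and rows downward; lengths in m; the calibration is good to about 2 mm. A picture is of the moment at which its call begins: read the wrist's pose just before it. calibration takes no time and is no camera call; for the wrist camera it gives the pose at the moment of the call.
- order.finish_job(): hands the job in, once; it reports no verdict.
The state is a dict: "t": time; "q": joint angles; "dq": joint speeds; "effort": joint torques, N m; "tool_pos": TCP position; "orientation": TCP orientation; "ft_force": force on the tool from outside, world axes, zero at the start; "torque": the same for the moment, N m; "finger_gap": finger opening in m.
Only numpy, scipy, OpenCV 4.12 (cv2) and the standard library are available. Lean on these libraries where they do the work, as an engineer would, in place of code of your own. Each camera call takes 0.05 s, during which the arm holds its last target. There are 200 camera calls.

## Working session

There is one attempt and no reset: what is moved stays moved. The work goes in short steps, Python scripts to look and compute and a tool call to move; the robot and the scene stay as the last step left them, time stands still between calls to the robot, and variables do not carry over. Pictures are saved under pics/ and viewed, about 12 in all and at most 16, crops included, and the job is handed in when it is done.

Besides the shell and the picture viewer there is one more tool, called by a JSON object that holds its "method" and its "body". drive_tool: Moves the arm, as the interface text tells. Its arguments: {"type":"object","properties":{"deltas":{"type":"array"},"force":{"type":"number"}},"required":["deltas"]}

```bash
mkdir -p pics; python3 - <<'E'
from station import *
import cv2,numpy as np
o=get_obs();print({k:np.round(v,3).tolist() for k,v in o.items()})
for n in("top","scene"):
    im=snapshot(n);cv2.imwrite(f"pics/{n}0.png",im[:,:,::-1]);c=calibration(n)
    print(n,c["fx"],c["fy"],c["cx"],c["cy"],np.round(c["extrinsics"],4).tolist())
print(robot.finger_overhang)
E
```

```text
{'t': 0.0, 'q': [-1.233, 0.399, 0.045, 1.538, -0.019, 1.207, -0.051], 'dq': [0.001, 0.001, 0.001, 0.001, 0.001, -0.001, 0.002], 'effort': [0.001, -47.513, 1.365, -25.422, 0.011, 0.009, 0.0], 'tool_pos': [0.275, 0.588, 0.241], 'orientation': [0.001, 0.843, 0.537, -0.001], 'ft_force': [-0.349, -0.487, 0.008], 'torque': [-0.007, -0.053, 0.013], 'finger_gap': 0.085}
top 479.3308740288381 479.3308740288381 255.52379568676793 185.5173468883053 [[-0.0011, -0.9996, 0.0265, -0.0053], [-0.984, -0.0037, -0.1782, 0.5895], [0.1782, -0.0263, -0.9836, 0.8557], [0.0, 0.0, 0.0, 1.0]]
scene 479.46661330633816 479.46661330633816 253.75034186788355 186.82009873732244 [[-0.1812, 0.9834, -0.0106, 0.0988], [0.6522, 0.1121, -0.7498, -0.3271], [-0.7361, -0.1428, -0.6616, 1.4346], [0.0, 0.0, 0.0, 1.0]]
0.011
```

View pics/top0.png

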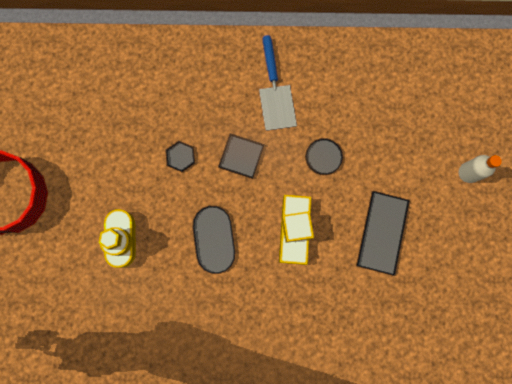

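View pics/scene0.png

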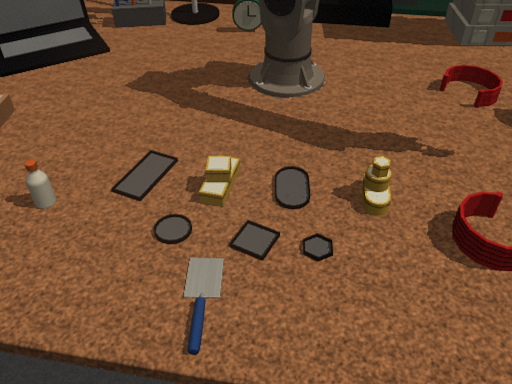

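```bash
cat > h.py <<'E'
from station import *
import cv2,numpy as np
def ray(n,px,z,c=None):
    c=c or calibration(n);E=np.array(c["extrinsics"]);R,t=E[:3,:3],E[:3,3]
    px=np.atleast_2d(np.asarray(px,float))
    d=np.c_[(px[:,0]-c["cx"])/c["fx"],(px[:,1]-c["cy"])/c["fy"],np.ones(len(px))]@R
    o=-R.T@t
    return (o+d*((z-o[2])/d[:,2])[:,None])[:,:2]
def rect(n,cnt,z,c=None):
    "centre mm, sizes mm, long-axis angle deg, of a contour cast on plane z"
    p=ray(n,cnt.reshape(-1,2),z,c)*1000
    r=cv2.minAreaRect(p.astype(np.float32));b=cv2.boxPoints(r)
    e=b[1]-b[0],b[2]-b[1];l=max(e,key=np.linalg.norm)
    return np.round(r[0],1),np.round(sorted(map(np.linalg.norm,e)),1),round(float(np.degrees(np.arctan2(l[1],l[0])))%180,1)
def blobs(m,a):
    return [k for k in cv2.findContours(m.astype(np.uint8),cv2.RETR_EXTERNAL,cv2.CHAIN_APPROX_NONE)[0] if cv2.contourArea(k)>a]
E
python3 - <<'E'
from h import *
im=cv2.imread("pics/top0.png");h=cv2.cvtColor(im,cv2.COLOR_BGR2HSV)
dark=(h[...,1]<90)&(h[...,2]<130);dark[:120]=0;dark[290:]=0
print("docks")
for k in blobs(dark,300): print(k.reshape(-1,2).mean(0).round(),*rect("top",k,.009))
white=(h[...,1]<90)&(h[...,2]>170)
print("white")
for k in blobs(white,30):
    print(k.reshape(-1,2).mean(0).round(),cv2.contourArea(k),[ [x.tolist() if hasattr(x,'tolist') else x for x in rect("top",k,z)] for z in(.032,.066,.096)])
a=cv2.resize(im[190:290,80:180],(400,400),interpolation=cv2.INTER_CUBIC);b=cv2.resize(im[180:280,260:360],(400,400),interpolation=cv2.INTER_CUBIC)
cv2.imwrite("pics/c1.png",np.hstack([a,b]))
E
```

```text
docks
[213. 239.] [492.   76.1] [ 73.  129.6] 8.6
[383. 233.] [ 505.1 -256.5] [ 74.1 150.6] 165.8
[180. 156.] [656.1 145.5] [51.9 55.8] 1.8
[324. 156.] [ 658.7 -144.2] [69.  70.9] 178.8
[241. 156.] [657.9  23.6] [69.1 69.7] 71.5
white
[117. 259.] 137.0 [[[450.9, 254.4], [16.299999237060547, 39.599998474121094], 86.8], [[450.0, 245.6], [15.699999809265137, 38.20000076293945], 86.8], [[449.2, 237.9], [15.100000381469727, 36.900001525878906], 86.8]]
[293. 250.] 401.0 [[[469.6, -77.8], [41.400001525878906, 43.29999923706055], 85.5], [[468.1, -74.2], [39.79999923706055, 41.70000076293945], 85.5], [[466.7, -71.0], [38.5, 40.29999923706055], 85.5]]
[108. 238.] 135.0 [[[490.7, 273.5], [24.600000381469727, 25.899999618530273], 46.5], [[488.3, 264.1], [23.700000762939453, 24.899999618530273], 46.5], [[486.3, 255.7], [22.799999237060547, 24.100000381469727], 46.5]]
[298. 226.] 456.5 [[[515.1, -85.9], [42.70000076293945, 42.79999923706055], 98.3], [[511.8, -81.9], [41.099998474121094, 41.20000076293945], 98.3], [[509.0, -78.5], [39.70000076293945, 39.79999923706055], 98.3]]
[118. 221.] 282.5 [[[525.7, 258.0], [30.5, 42.0], 90.1], [[522.1, 249.1], [29.399999618530273, 40.400001525878906], 90.1], [[518.9, 241.3], [28.399999618530273, 39.099998474121094], 90.1]]
[296. 205.] 286.0 [[[553.9, -84.4], [31.600000381469727, 43.099998474121094], 85.4], [[549.2, -80.5], [30.399999618530273, 41.5], 85.4], [[545.1, -77.1], [29.399999618530273, 40.099998474121094], 85.4]]
[481. 166.] 188.5 [[[634.6, -450.5], [29.0, 37.0], 15.2], [[626.9, -433.0], [28.0, 35.599998474121094], 15.2], [[620.1, -417.6], [27.0, 34.400001525878906], 15.2]]
[265. 110.] 94.0 [[[745.0, -24.9], [11.699999809265137, 71.9000015258789], 8.5], [[733.2, -23.2], [11.300000190734863, 69.19999694824219], 8.5], [[722.8, -21.8], [10.899999618530273, 66.9000015258789], 8.5]]
```

View pics/c1.png

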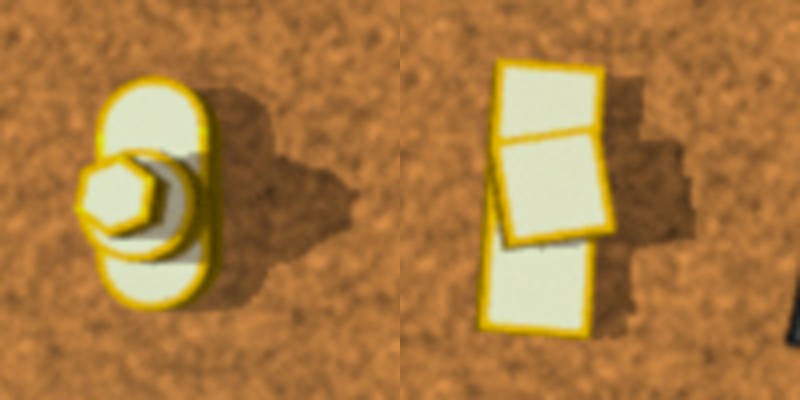

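```bash
cat >> h.py <<'E'
def hexang(p):
    "angle (mod 60) of corners of a hexagonal contour, world points"
    d=p-cv2.minEnclosingCircle(p.astype(np.float32))[0];m=cv2.moments((p*1000).astype(np.float32))
    d=p-np.array([m['m10'],m['m01']])/m['m00']/1000
    th=np.arctan2(d[:,1],d[:,0]);r=np.hypot(*d.T);g=np.radians(np.arange(360))
    o=np.argsort(th);rr=np.interp(g,th[o]%(2*np.pi),r[o],period=2*np.pi)
    f=(rr*np.exp(6j*g)).mean();return round(float(np.degrees(np.angle(f)))/6%60,1),abs(f)/rr.mean()
E
python3 - <<'E'
from h import *
im=cv2.imread("pics/top0.png");h=cv2.cvtColor(im,cv2.COLOR_BGR2HSV)
dark=(h[...,1]<90)&(h[...,2]<130);dark[:120]=0;dark[290:]=0
for k in blobs(dark,300): print("top",np.array(cv2.minEnclosingCircle(k)[0]).round(), hexang(ray("top",k.reshape(-1,2),.009)))
white=(h[...,1]<90)&(h[...,2]>170);white[:200]=0
for k in blobs(white,30)[2:3]:
    print("hex",hexang(ray("top",k.reshape(-1,2),.096)),rect("top",k,.096))
im=cv2.imread("pics/scene0.png");h=cv2.cvtColor(im,cv2.COLOR_BGR2HSV)
dark=(h[...,1]<90)&(h[...,2]<130);dark[:150]=0;dark[:,:100]=0;dark[260:]=0;dark[:,400:]=0
for k in blobs(dark,200): print("scene",*rect("scene",k,.009))
white=(h[...,1]<90)&(h[...,2]>150);white[:150]=0;white[:,:100]=0;white[220:]=0
for k in blobs(white,20): print("scene white",k.reshape(-1,2).mean(0).round(),[ [x.tolist() if hasattr(x,'tolist') else x for x in rect("scene",k,z)] for z in(.032,.066,.096)])
E
```

```text
top [214. 239.] (37.1, np.float64(0.00706449634536772))
top [384. 233.] (15.6, np.float64(0.03556203432585271))
top [180. 156.] (6.4, np.float64(0.025999846365727546))
top [324. 156.] (53.0, np.float64(0.0021497600123253965))
top [241. 156.] (39.4, np.float64(0.0008675092314894794))
hex (52.9, np.float64(0.03311385709782478)) (array([486.3, 255.7]), array([22.8, 24.1], dtype=float32), 46.5)
scene [662.1 146.7] [52.9 52.9] 6.0
scene [663.5  22.4] [65.6 69.9] 71.2
scene [ 663.5 -142.4] [63.4 71.1] 99.8
scene [496.6  77.2] [ 71.7 119.8] 8.5
scene [ 509.5 -257.6] [ 68.6 143.5] 165.6
scene white [378. 196.] [[[523.7, 258.6], [35.599998474121094, 45.400001525878906], 104.2], [[562.3, 252.8], [33.79999923706055, 43.099998474121094], 104.2], [[596.3, 247.7], [32.20000076293945, 41.099998474121094], 104.2]]
scene white [214. 187.] [[[550.7, -85.3], [37.20000076293945, 42.70000076293945], 86.1], [[587.9, -73.7], [35.29999923706055, 40.5], 86.1], [[620.8, -63.4], [33.70000076293945, 38.599998474121094], 86.1]]
scene white [232. 164.] [[[471.1, -59.4], [11.399999618530273, 46.599998474121094], 12.5], [[512.4, -49.1], [10.800000190734863, 44.20000076293945], 12.5], [[548.7, -40.0], [10.300000190734863, 42.099998474121094], 12.5]]
scene white [382. 161.] [[[402.0, 266.7], [24.600000381469727, 24.700000762939453], 123.5], [[446.7, 260.6], [23.299999237060547, 23.5], 123.5], [[486.2, 255.1], [22.299999237060547, 22.399999618530273], 123.5]]
scene white [218. 162.] [[[470.4, -95.4], [39.79999923706055, 43.5], 99.7], [[511.6, -83.3], [37.79999923706055, 41.29999923706055], 99.7], [[548.1, -72.6], [36.0, 39.29999923706055], 99.7]]
```

{"method": "drive_tool", "body": {"deltas": [21.1,-33.3,-7,0,0,18,6,21.1,-33.3,-7,0,0,18,6,21.1,-33.3,-7,0,0,18,6,21.1,-33.3,-7,0,0,18,6,21.1,-33.3,-7,0,0,18,6,21.1,-33.3,-7,0,0,18,6,21.1,-33.3,-7,0,0,18,6,21.1,-33.3,-7,0,0,18,6,21.1,-33.3,-7,0,0,18,6,21.1,-33.3,-7,0,0,18,6], "force": 30}}

```text
t: 0.93
tool_pos: [0.4877, 0.2505, 0.1714]
orientation: [0.001, 0.751, 0.661, -0.001]
ft_force: [-0.6, -0.2, 0.8]
finger_gap: 0.0598
```

{"method": "drive_tool", "body": {"deltas": [0,0,-2,0,0,0,6,0,0,-2,0,0,0,6,0,0,-2,0,0,0,6]}}

```text
t: 1.18
tool_pos: [0.4847, 0.2559, 0.1513]
orientation: [-0.001, 0.749, 0.663, -0.001]
ft_force: [-0.2, 0.6, -0.2]
finger_gap: 0.0598
```

Good. Descend to TCP z = 88 mm and grip.

{"method": "drive_tool", "body": {"deltas": [0.1,0,-3,0,0,0,6,0.1,0,-6.3,0,0,0,6,0.1,0,-6.3,0,0,0,6,0.1,0,-6.3,0,0,0,2.5,0.1,0,-6.3,0,0,0,2.5,0.1,0,-6.3,0,0,0,2.5,0.1,0,-6.3,0,0,0,2.5,0.1,0,-6.3,0,0,0,2.5]}}

```text
t: 1.85
tool_pos: [0.4883, 0.2572, 0.0915]
orientation: [0.0, 0.749, 0.663, 0.002]
ft_force: [-1.0, -0.3, 6.2]
finger_gap: 0.0313
```

{"method": "drive_tool", "body": {"deltas": [0,0,1,0,0,0,2.5,0,0,4,0,0,0,2.5,0,0,6,0,0,0,2.5,0,0,6,0,0,0,2.5]}}

```text
t: 2.18
tool_pos: [0.4898, 0.2573, 0.1544]
orientation: [0.001, 0.749, 0.662, 0.004]
ft_force: [0.8, 0.2, -0.6]
finger_gap: 0.0311
```

```bash
python3 - <<'E'
from h import *
for n in("top","scene"): cv2.imwrite(f"pics/{n}1.png",snapshot(n)[:,:,::-1])
im=cv2.imread("pics/scene1.png");t=cv2.imread("pics/top1.png")
cv2.imwrite("pics/c2.png",np.hstack([cv2.resize(im[90:240,320:470],(400,400)),cv2.resize(t[160:310,40:190],(400,400))]))
E
```

```text
(no output)
```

View pics/c2.png

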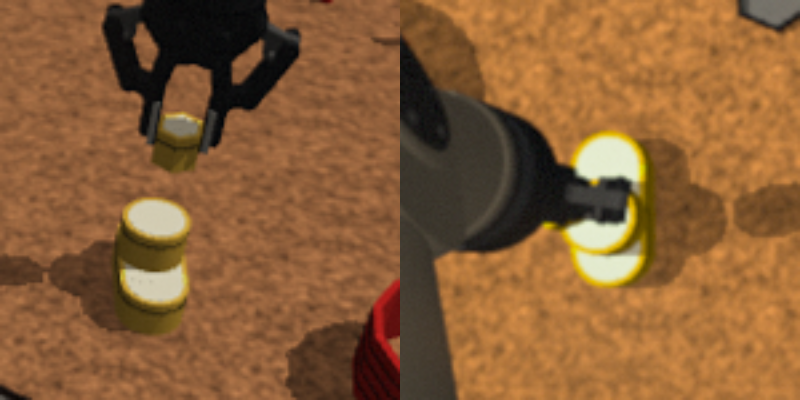

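{"method": "drive_tool", "body": {"deltas": [3,-2,0,0,0,3,2.5,6,-4,0,0,0,6,2.5,9,-6,0,0,0,9,2.5,12,-8,0,0,0,12,2.5,15,-10,0,0,0,13,2.5,16.9,-11,0,0,0,13,2.5,16.9,-11,0,0,0,13,2.5,16.9,-11,0,0,0,13,2.5,16.9,-11,0,0,0,13,2.5]}}

```text
t: 3.03
tool_pos: [0.6543, 0.1467, 0.1478]
orientation: [-0.001, 0.669, 0.743, -0.001]
ft_force: [-1.6, 0.7, -0.2]
finger_gap: 0.0313
```

```bash
python3 - <<'E'
from h import *
for i in range(3):
    o=get_obs();print(o["t"],np.round(o["tool_pos"],4),np.round(o["orientation"],3),o["ft_force"]);snapshot("wrist") if i<2 else 0
cv2.imwrite("pics/s2.png",snapshot("scene")[:,:,::-1])
im=snapshot("top")[:,:,::-1];cv2.imwrite("pics/t2.png",im)
h=cv2.cvtColor(im,cv2.COLOR_BGR2HSV);white=(h[...,1]<90)&(h[...,2]>170);white[:200]=0
for k in blobs(white,30):print(k.reshape(-1,2).mean(0).round(),*rect("top",k,.066),*rect("top",k,.032))
s=cv2.imread("pics/s2.png");cv2.imwrite("pics/c3.png",cv2.resize(s[150:270,250:410],(800,600)))
E
```

```text
3.0333 [0.6543 0.1467 0.1478] [-0.001  0.669  0.743 -0.001] [-1.55159693  0.68109025 -0.22576653]
3.0833 [0.6542 0.1474 0.1482] [-0.001  0.669  0.744 -0.001] [-0.21497499  0.753319   -0.33576288]
3.1333 [0.6543 0.1476 0.1486] [-0.001  0.668  0.744 -0.001] [-0.07033187  0.56131224 -0.17260395]
[293. 250.] [468.1 -74.2] [39.8 41.9] 85.6 [469.7 -77.8] [41.4 43.5] 85.6
[298. 226.] [512. -82.] [41.2 41.2] 98.8 [515.2 -85.9] [42.8 42.8] 98.8
[296. 206.] [547.8 -80.4] [24.3 43.3] 90.2 [552.5 -84.2] [25.3 45. ] 90.2
```

View pics/c3.png

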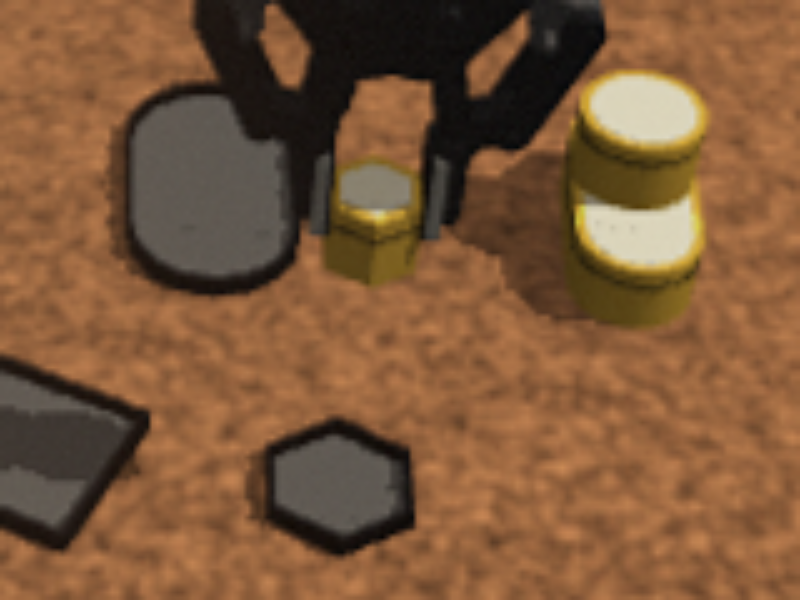

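{"method": "drive_tool", "body": {"deltas": [0.35,-0.15,-3,0,0,0,2.5,0.35,-0.15,-6,0,0,0,2.5,0.35,-0.15,-9,0,0,0,2.5,0.35,-0.15,-11,0,0,0,2.5,0.35,-0.15,-11.7,0,0,0,2.5,0.35,-0.15,-12,0,0,0,2.5,0.35,-0.15,-12,0,0,0,2.5,0.35,-0.15,-12,0,0,0,2.5]}}

```text
t: 3.9
tool_pos: [0.6603, 0.1451, 0.0306]
orientation: [0.001, 0.669, 0.743, 0.001]
ft_force: [0.2, 0.7, -0.9]
finger_gap: 0.0314
```

{"method": "drive_tool", "body": {"deltas": [0,0,-0.2,0,0,0,2.5,0,0,-0.2,0,0,0,2.5,0,0,-0.4,0,0,0,2.5,0,0,-0.4,0,0,0,2.5]}}

```text
t: 4.23
tool_pos: [0.6606, 0.1449, 0.0284]
orientation: [0.0, 0.669, 0.743, 0.001]
ft_force: [-3.4, -0.6, 12.1]
finger_gap: 0.0312
```

{"method": "drive_tool", "body": {"deltas": [0,0,0.3,0,0,0,5,0,0,0.4,0,0,0,6,0,0,0.4,0,0,0,6,0,0,0.4,0,0,0,6,0,0,4,0,0,0,6,0,0,8,0,0,0,7,0,0,10,0,0,0,7]}}

```text
t: 4.82
tool_pos: [0.6614, 0.1447, 0.1291]
orientation: [0.001, 0.669, 0.743, 0.002]
ft_force: [0.6, -0.0, 1.7]
finger_gap: 0.0697
```

```bash
python3 - <<'E'
from h import *
print(get_obs()["tool_pos"])
im=snapshot("scene")[:,:,::-1];cv2.imwrite("pics/s3.png",im)
h=cv2.cvtColor(im,cv2.COLOR_BGR2HSV);white=(h[...,1]<90)&(h[...,2]>150);white[:150]=0;white[265:]=0;white[:,:100]=0;white[:,420:]=0
for k in blobs(white,30):
    p=k.reshape(-1,2);print(p.mean(0).round(),[(z,*rect("scene",k,z)) for z in (.033,.066)])
E
```

```text
[0.66136485 0.14473766 0.12914228]
[206. 261.] [(0.033, array([752. , -49.3]), array([16.3, 61.2], dtype=float32), 99.9), (0.066, array([778.2, -39.8]), array([15.5, 58.2], dtype=float32), 99.9)]
[318. 237.] [(0.033, array([660., 144.]), array([20.8, 25.5], dtype=float32), 4.3), (0.066, array([690.8, 144. ]), array([19.8, 24.2], dtype=float32), 4.3)]
[378. 196.] [(0.033, array([524.8, 258.4]), array([35.5, 45.3], dtype=float32), 104.2), (0.066, array([562.3, 252.8]), array([33.8, 43.1], dtype=float32), 104.2)]
[214. 187.] [(0.033, array([551.8, -84.9]), array([37.1, 42.6], dtype=float32), 86.1), (0.066, array([587.9, -73.7]), array([35.3, 40.5], dtype=float32), 86.1)]
[378. 171.] [(0.033, array([442.4, 259.2]), array([42.7, 44.3], dtype=float32), 171.7), (0.066, array([483.9, 253.5]), array([40.6, 42.1], dtype=float32), 171.7)]
[232. 164.] [(0.033, array([472.3, -59.1]), array([11.3, 46.5], dtype=float32), 12.5), (0.066, array([512.4, -49.1]), array([10.8, 44.2], dtype=float32), 12.5)]
[218. 163.] [(0.033, array([471.6, -95.1]), array([39.7, 43.4], dtype=float32), 99.7), (0.066, array([511.6, -83.3]), array([37.8, 41.3], dtype=float32), 99.7)]
```

{"method": "drive_tool", "body": {"deltas": [-4,2.4,0,0,0,-2,7.5,-8,4.8,0,0,0,-2,7.5,-12,7.2,0,0,0,-2,7.5,-16,9.8,0,0,0,-2,7.5,-17.7,10.9,0,0,0,-2,7.5,-17.7,10.9,0,0,0,-2,7.5,-17.7,10.9,0,0,0,-2,7.5,-17.7,10.9,0,0,0,-2,7.5]}}

```text
t: 5.53
tool_pos: [0.4828, 0.2532, 0.1252]
orientation: [0.0, 0.682, 0.731, 0.0]
ft_force: [1.2, -0.8, 0.3]
finger_gap: 0.0752
```

{"method": "drive_tool", "body": {"deltas": [0,0,-3,0,0,0,7.5,0,0,-6,0,0,0,7.5,0,0,-7.1,0,0,0,7.5,0,0,-7.1,0,0,0,7.5,0,0,-7.1,0,0,0,4.5,0,0,-7.1,0,0,0,4.5,0,0,-7.1,0,0,0,4.5,0,0,-7.1,0,0,0,4.5,0,0,-7.1,0,0,0,4.5]}}

```text
t: 6.28
tool_pos: [0.4839, 0.2539, 0.0559]
orientation: [0.001, 0.682, 0.731, 0.002]
ft_force: [0.5, -0.3, 4.2]
finger_gap: 0.051
```

{"method": "drive_tool", "body": {"deltas": [0,0,1,0,0,0,4.5,0,0,4,0,0,0,4.5,0,0,8,0,0,0,4.5,1.5,-3,8,0,0,0,4.5,3,-6.5,8,0,0,0,4.5,4.5,-10,8,0,0,0,4.5,6,-13.5,8,0,0,0,4.5,7.5,-17,8,0,0,0,4.5,9,-20,8,0,0,0,4.5,9,-20,8,0,0,0,4.5]}}

```text
t: 7.12
tool_pos: [0.5749, 0.044, 0.1356]
orientation: [0.003, 0.686, 0.727, -0.001]
ft_force: [0.2, -1.1, -0.4]
finger_gap: 0.0508
```

{"method": "drive_tool", "body": {"deltas": [1.5,-3,0,0,0,0,4.5,3,-6.5,0,0,0,0,4.5,4.5,-10,0,0,0,0,4.5,6,-13.5,0,0,0,0,4.5,7.5,-17,0,0,0,0,4.5,8.6,-19.7,0,0,0,0,4.5,8.6,-19.7,0,0,0,0,4.5,8.6,-19.7,0,0,0,0,4.5,8.6,-19.7,0,0,0,0,4.5]}}

```text
t: 7.87
tool_pos: [0.658, -0.142, 0.1343]
orientation: [-0.001, 0.682, 0.731, 0.0]
ft_force: [0.6, 0.3, -1.8]
finger_gap: 0.051
```

```bash
python3 - <<'E'
from h import *
im=snapshot("scene")[:,:,::-1];cv2.imwrite("pics/s4.png",im)
t=snapshot("top")[:,:,::-1];cv2.imwrite("pics/t4.png",t)
print(get_obs()["tool_pos"],get_obs()["orientation"])
h=cv2.cvtColor(t,cv2.COLOR_BGR2HSV);white=(h[...,1]<90)&(h[...,2]>170);white[:200]=0
for k in blobs(white,30):print(k.reshape(-1,2).mean(0).round(),*rect("top",k,.066),*rect("top",k,.032))
cv2.imwrite("pics/c4.png",im)
E
```

```text
[ 0.65827337 -0.14079773  0.13434547] [-8.36971202e-04  6.81110238e-01  7.32180234e-01  4.98398796e-04]
[293. 250.] [468.1 -74.3] [39.8 41.8] 85.5 [469.6 -77.9] [41.4 43.4] 85.5
[298. 226.] [511.8 -81.9] [41.1 41.2] 98.3 [515.1 -85.9] [42.7 42.8] 98.3
[117. 238.] [489.7 246.9] [41.6 95. ] 3.1 [492.  255.7] [43.2 98.7] 3.1
[296. 206.] [547.8 -80.4] [24.3 43.3] 90.2 [552.5 -84.2] [25.3 45. ] 90.2
```

View pics/c4.png

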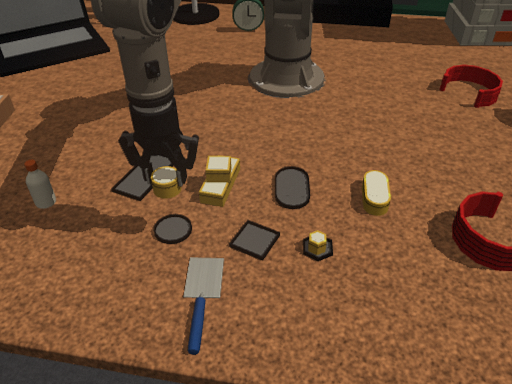

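{"method": "drive_tool", "body": {"deltas": [0.1,-0.2,-3,0,0,0,4.5,0.1,-0.2,-6,0,0,0,4.5,0.1,-0.2,-9,0,0,0,4.5,0.1,-0.2,-10,0,0,0,4.5,0.1,-0.2,-10.4,0,0,0,4.5,0.1,-0.2,-10.5,0,0,0,4.5,0.1,-0.2,-10.6,0,0,0,4.5,0.1,-0.2,-10.7,0,0,0,4.5]}}

```text
t: 8.63
tool_pos: [0.6611, -0.1457, 0.0295]
orientation: [0.002, 0.682, 0.731, 0.001]
ft_force: [0.2, -0.7, -0.9]
finger_gap: 0.0509
```

{"method": "drive_tool", "body": {"deltas": [0,0,-0.2,0,0,0,4.5,0,0,-0.3,0,0,0,4.5,0,0,-0.4,0,0,0,4.5,0,0,-0.4,0,0,0,4.5]}}

```text
t: 8.97
tool_pos: [0.6609, -0.1458, 0.0269]
orientation: [0.001, 0.682, 0.731, 0.001]
ft_force: [-2.7, 0.7, 11.1]
finger_gap: 0.0509
```

{"method": "drive_tool", "body": {"deltas": [0,0,0.2,0,0,0,7,0,0,0.3,0,0,0,7.5,0,0,0.3,0,0,0,7.5,0,0,0.5,0,0,0,7.5,0,0,4,0,0,0,7.5,0,0,8,0,0,0,7.5,0,0,10,0,0,0,7.5,0,0,10,0,0,0,7.5]}}

```text
t: 9.63
tool_pos: [0.6633, -0.1467, 0.1296]
orientation: [0.005, 0.682, 0.731, 0.003]
ft_force: [0.2, -0.7, 1.4]
finger_gap: 0.075
```

{"method": "drive_tool", "body": {"deltas": [-3.5,1.5,0,0,0,4,7.5,-7,3,0,0,0,4,7.5,-11,5,0,0,0,4,7.5,-14.8,6.3,0,0,0,4,7.5,-14.8,6.3,0,0,0,4,7.5,-14.8,6.3,0,0,0,4,7.5,-14.8,6.3,0,0,0,4,7.5]}}

```text
t: 10.22
tool_pos: [0.5121, -0.0825, 0.1235]
orientation: [0.001, 0.656, 0.755, 0.0]
ft_force: [0.9, -0.5, -0.6]
finger_gap: 0.0751
```

```bash
python3 - <<'E'
from h import *
print(get_obs()["tool_pos"],get_obs()["orientation"])
im=snapshot("scene")[:,:,::-1];cv2.imwrite("pics/s5.png",im)
h=cv2.cvtColor(im,cv2.COLOR_BGR2HSV);white=(h[...,1]<90)&(h[...,2]>150);white[:150]=0;white[265:]=0;white[:,:100]=0;white[:,420:]=0
for k in blobs(white,30):
    p=k.reshape(-1,2);print(p.mean(0).round(),[(z,*rect("scene",k,z)) for z in (.037,.066)])
E
```

```text
[ 0.51210711 -0.08254124  0.12351646] [5.34643569e-04 6.56109146e-01 7.54665713e-01 4.05516405e-04]
[318. 237.] [(0.037, array([663.7, 144. ]), array([20.7, 25.3], dtype=float32), 4.3), (0.066, array([690.8, 144. ]), array([19.8, 24.2], dtype=float32), 4.3)]
[169. 217.] [(0.037, array([ 661.6, -147.1]), array([41.6, 42.3], dtype=float32), 99.8), (0.066, array([ 688.7, -134.4]), array([39.8, 40.5], dtype=float32), 99.8)]
[214. 187.] [(0.037, array([556.2, -83.6]), array([36.9, 42.4], dtype=float32), 86.1), (0.066, array([587.9, -73.7]), array([35.3, 40.5], dtype=float32), 86.1)]
[376. 187.] [(0.037, array([497.8, 253.8]), array([42.8, 99.6], dtype=float32), 3.9), (0.066, array([532. , 249.1]), array([40.9, 95.3], dtype=float32), 3.9)]
[219. 163.] [(0.037, array([476.4, -93.7]), array([39.5, 43.2], dtype=float32), 99.7), (0.066, array([511.6, -83.3]), array([37.8, 41.3], dtype=float32), 99.7)]
```

{"method": "drive_tool", "body": {"deltas": [0,0,-3,0,0,0,7.5,0,0,-6,0,0,0,7.5,0,0,-6.9,0,0,0,7.5,0,0,-6.9,0,0,0,7.5,0,0,-6.9,0,0,0,4.5,0,0,-6.9,0,0,0,4.5,0,0,-6.9,0,0,0,4.5,0,0,-6.9,0,0,0,4.5,0,0,-6.9,0,0,0,4.5]}}

```text
t: 11.02
tool_pos: [0.5131, -0.0828, 0.0559]
orientation: [0.001, 0.656, 0.755, 0.001]
ft_force: [0.5, 0.1, 4.7]
finger_gap: 0.049
```

{"method": "drive_tool", "body": {"deltas": [0,0,1,0,0,0,4.5,0,0,4,0,0,0,4.5,0,0,8,0,0,0,4.5,0,0,8,0,0,0,4.5]}}

```text
t: 11.35
tool_pos: [0.516, -0.0833, 0.1414]
orientation: [0.005, 0.656, 0.754, 0.004]
ft_force: [1.1, -0.1, 0.1]
finger_gap: 0.0494
```

{"method": "drive_tool", "body": {"deltas": [2,1.5,0,0,0,-4,4.5,4,3,0,0,0,-8,4.5,6,4.5,0,0,0,-12,4.5,8,6,0,0,0,-16,4.5,10,7.5,0,0,0,-20,4.5,12,9,0,0,0,-24,4.5,14.5,10.6,0,0,0,-26.5,4.5,14.5,10.6,0,0,0,-26.5,4.5,14.5,10.6,0,0,0,-26.5,4.5,14.5,10.6,0,0,0,-26.5,4.5]}}

```text
t: 12.18
tool_pos: [0.6557, 0.023, 0.1343]
orientation: [-0.0, 0.812, 0.584, -0.001]
ft_force: [0.2, -1.1, -0.5]
finger_gap: 0.0492
```

```bash
python3 - <<'E'
from h import *
im=snapshot("scene")[:,:,::-1];cv2.imwrite("pics/s6.png",im)
t=snapshot("top")[:,:,::-1];cv2.imwrite("pics/t6.png",t)
print(get_obs()["tool_pos"],get_obs()["orientation"])
h=cv2.cvtColor(t,cv2.COLOR_BGR2HSV);white=(h[...,1]<90)&(h[...,2]>170);white[:200]=0
for k in blobs(white,30):print(k.reshape(-1,2).mean(0).round(),*rect("top",k,.032))
h=cv2.cvtColor(im,cv2.COLOR_BGR2HSV);white=(h[...,1]<90)&(h[...,2]>150);white[:150]=0;white[265:]=0;white[:,:100]=0;white[:,420:]=0
for k in blobs(white,30):print(k.reshape(-1,2).mean(0).round(),*rect("scene",k,.032))
cv2.imwrite("pics/c6.png",cv2.resize(im[100:280,130:370],(800,600)))
E
```

```text
[0.65550705 0.02219871 0.1345293 ] [-4.31995572e-05  8.12098727e-01  5.83519918e-01 -4.02416655e-04]
[117. 238.] [492.  255.7] [43.2 98.7] 3.1
[295. 230.] [507.9 -80.8] [ 43.5 118.1] 175.6
[206. 261.] [752.5 -49.6] [16.2 60. ] 97.3
[318. 237.] [659. 144.] [20.8 25.5] 4.3
[254. 179.] [514.4  -2.4] [24.5 40.9] 72.5
[376. 187.] [491.9 254.6] [ 43.1 100.3] 3.9
[217. 177.] [510.6 -82.5] [ 43.  117.6] 176.1
```

View pics/c6.png

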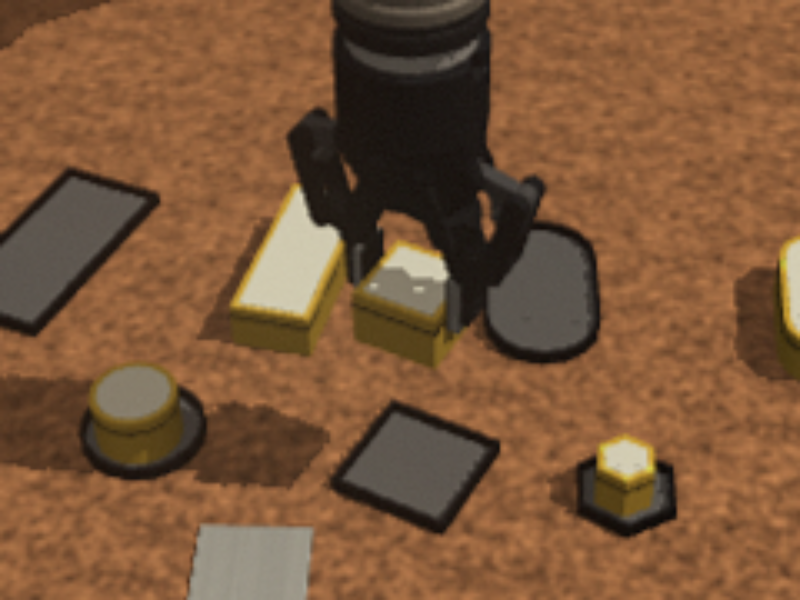

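{"method": "drive_tool", "body": {"deltas": [0.2,0.1,-3,0,0,0,4.5,0.2,0.1,-6,0,0,0,4.5,0.2,0.1,-9,0,0,0,4.5,0.2,0.1,-10.2,0,0,0,4.5,0.2,0.1,-10.6,0,0,0,4.5,0.2,0.1,-10.8,0,0,0,4.5,0.2,0.1,-11,0,0,0,4.5,0.2,0.1,-11.1,0,0,0,4.5,0.2,0.1,-11.1,0,0,0,4.5]}}

```text
t: 13.03
tool_pos: [0.6588, 0.0236, 0.0269]
orientation: [0.0, 0.812, 0.584, 0.0]
ft_force: [-4.8, -0.2, 9.2]
finger_gap: 0.0494
```

{"method": "drive_tool", "body": {"deltas": [0,0,0.2,0,0,0,7,0,0,0.3,0,0,0,7.5,0,0,0.3,0,0,0,7.5,0,0,0.5,0,0,0,7.5,0,0,4,0,0,0,7.5,0,0,8,0,0,0,7.5,0,0,8,0,0,0,7.5]}}

```text
t: 13.62
tool_pos: [0.6639, 0.0241, 0.1113]
orientation: [0.004, 0.812, 0.584, 0.006]
ft_force: [0.9, -1.6, 0.9]
finger_gap: 0.0748
```

{"method": "drive_tool", "body": {"deltas": [-2.5,-2,0,0,0,4,7.5,-5,-4,0,0,0,8,7.5,-8,-6,0,0,0,12,7.5,-11,-8,0,0,0,14,7.5,-15,-10.5,0,0,0,14,7.5,-15,-10.5,0,0,0,14,7.5,-15,-10.5,0,0,0,14,7.5,-15,-10.5,0,0,0,14,7.5]}}

```text
t: 14.28
tool_pos: [0.5092, -0.0804, 0.1038]
orientation: [0.0, 0.735, 0.678, 0.001]
ft_force: [0.6, 1.2, 0.6]
finger_gap: 0.0751
```

```bash
python3 - <<'E'
from h import *
print(get_obs()["tool_pos"],get_obs()["orientation"])
im=snapshot("scene")[:,:,::-1];cv2.imwrite("pics/s7.png",im)
h=cv2.cvtColor(im,cv2.COLOR_BGR2HSV);white=(h[...,1]<90)&(h[...,2]>150);white[:150]=0;white[265:]=0;white[:,:100]=0;white[:,420:]=0
for k in blobs(white,30):print(k.reshape(-1,2).mean(0).round(),*rect("scene",k,.037))
E
```

```text
[ 0.50924846 -0.0804203   0.1038254 ] [4.79429527e-04 7.34726565e-01 6.78362648e-01 8.73256697e-04]
[318. 237.] [663.7 144. ] [20.7 25.3] 4.3
[254. 227.] [657.7  22.8] [41.1 41.9] 71.5
[169. 217.] [ 661.6 -147.1] [41.6 42.3] 99.8
[377. 187.] [497.8 253.9] [42.6 99.6] 3.6
[219. 175.] [514.9 -80.8] [ 43. 120.] 175.6
```

Square placed at (658, 23). Jaw 85.4°, over the rect. Descend and grip.

{"method": "drive_tool", "body": {"deltas": [0,0,-3,0,0,0,7.5,0,0,-6,0,0,0,7.5,0,0,-8.1,0,0,0,7.5,0,0,-8.1,0,0,0,7.5,0,0,-8.1,0,0,0,4.5,0,0,-8.1,0,0,0,4.5,0,0,-8.1,0,0,0,4.5,0,0,-8.1,0,0,0,4.5,0,0,-8.1,0,0,0,4.5], "force": 40}}

```text
t: 15.08
tool_pos: [0.5098, -0.0804, 0.0236]
orientation: [0.001, 0.734, 0.679, 0.001]
ft_force: [0.6, 0.6, 2.3]
finger_gap: 0.0509
```

{"method": "drive_tool", "body": {"deltas": [0,0,1,0,0,0,4.5,0,0,3,0,0,0,4.5,0,0,5,0,0,0,4.5,0,0,5,0,0,0,4.5]}}

```text
t: 15.42
tool_pos: [0.5112, -0.0811, 0.0764]
orientation: [0.003, 0.735, 0.678, 0.003]
ft_force: [0.2, -0.8, -1.5]
finger_gap: 0.0512
```

{"method": "drive_tool", "body": {"deltas": [0,-3,0,0,0,-3,4.5,0,-6,0,0,0,-6,4.5,0,-9,0,0,0,-9,4.5,0,-12,0,0,0,-9.8,4.5,-0.3,-15,0,0,0,-9.8,4.5,-0.3,-17.6,0,0,0,-9.8,4.5,-0.3,-17.6,0,0,0,-9.8,4.5,-0.3,-17.6,0,0,0,-9.8,4.5,-0.3,-17.6,0,0,0,-9.8,4.5]}}

```text
t: 16.17
tool_pos: [0.5051, -0.2557, 0.072]
orientation: [-0.001, 0.79, 0.613, 0.0]
ft_force: [0.3, 0.6, -2.3]
finger_gap: 0.0512
```

```bash
python3 - <<'E'
from h import *
im=snapshot("scene")[:,:,::-1];cv2.imwrite("pics/s8.png",im)
print(get_obs()["tool_pos"],get_obs()["orientation"])
cv2.imwrite("pics/c8.png",cv2.resize(im[80:260,70:310],(800,600)))
E
```

```text
[ 0.50539298 -0.25496497  0.07203205] [-7.66073940e-04  7.89324682e-01  6.13975501e-01  2.10291881e-04]
```

View pics/c8.png

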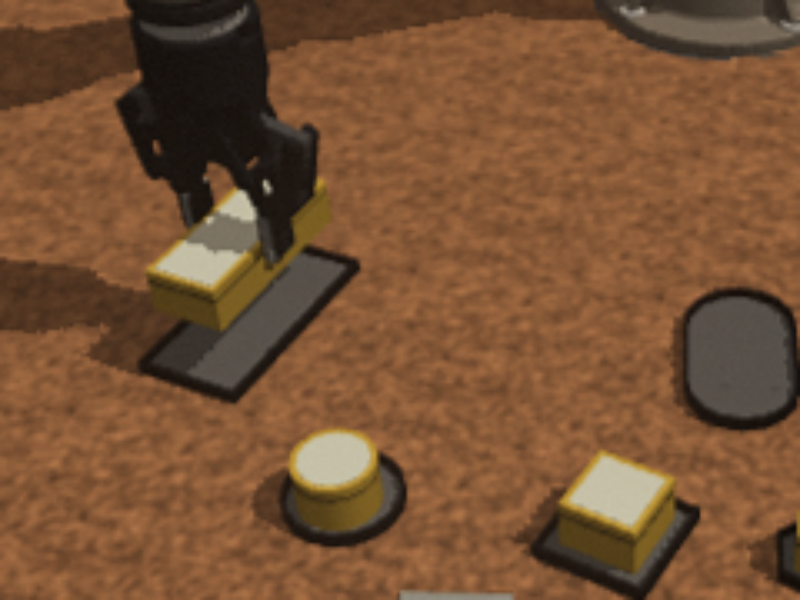

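{"method": "drive_tool", "body": {"deltas": [0.1,-0.1,-2,0,0,0,4.5,0.1,-0.1,-3.5,0,0,0,4.5,0.1,-0.1,-4.2,0,0,0,4.5,0.1,-0.1,-4.5,0,0,0,4.5,0.1,-0.1,-4.7,0,0,0,4.5,0.1,-0.1,-4.8,0,0,0,4.5,0.1,-0.1,-4.8,0,0,0,4.5]}}

```text
t: 16.8
tool_pos: [0.5056, -0.2553, 0.0266]
orientation: [-0.002, 0.789, 0.614, 0.0]
ft_force: [-7.6, 6.1, 16.4]
finger_gap: 0.0511
```

{"method": "drive_tool", "body": {"deltas": [0,0,0.2,0,0,0,7,0,0,0.3,0,0,0,7.5,0,0,0.3,0,0,0,7.5,0,0,0.5,0,0,0,7.5,0,0,4,0,0,0,7.5,0,0,8,0,0,0,7.5,0,0,8,0,0,0,7.5]}}

```text
t: 17.38
tool_pos: [0.5111, -0.2602, 0.1111]
orientation: [0.006, 0.79, 0.613, 0.003]
ft_force: [1.2, -0.2, 0.8]
finger_gap: 0.0748
```

{"method": "drive_tool", "body": {"deltas": [0,4,0,0,0,3,7.5,0,8,0,0,0,6,7.5,0,12,0,0,0,9,7.5,0,16,0,0,0,12,7.5,0,20,0,0,0,15,7.5,0,24,0,0,0,17.6,7.5,0,28,0,0,0,17.6,7.5,0,32,0,0,0,17.6,7.5,0,32,0,0,0,17.6,7.5]}}

```text
t: 18.13
tool_pos: [0.5066, 0.0729, 0.1045]
orientation: [-0.002, 0.682, 0.731, 0.003]
ft_force: [0.1, 1.4, 0.3]
finger_gap: 0.0753
```

{"method": "drive_tool", "body": {"deltas": [-0.5,4,0,0,0,0,7.5,-1,8,0,0,0,0,7.5,-1.3,12,0,0,0,0,7.5,-1.3,16,0,0,0,0,7.5,-1.3,19.1,0,0,0,0,7.5,-1.3,19.1,0,0,0,0,7.5,-1.3,19.1,0,0,0,0,7.5,-1.3,19.1,0,0,0,0,7.5]}}

```text
t: 18.8
tool_pos: [0.4936, 0.2525, 0.1041]
orientation: [0.0, 0.687, 0.727, -0.0]
ft_force: [0.1, -0.8, -0.6]
finger_gap: 0.0751
```

```bash
python3 - <<'E'
from h import *
print(get_obs()["tool_pos"],get_obs()["orientation"])
im=snapshot("scene")[:,:,::-1];cv2.imwrite("pics/s9.png",im)
h=cv2.cvtColor(im,cv2.COLOR_BGR2HSV);white=(h[...,1]<90)&(h[...,2]>150);white[:150]=0;white[265:]=0;white[:,:100]=0;white[:,420:]=0
for k in blobs(white,30):print(k.reshape(-1,2).mean(0).round(),*rect("scene",k,.035))
E
```

```text
[0.49361615 0.25245682 0.10410722] [ 2.75791641e-04  6.86762680e-01  7.26881534e-01 -4.25577529e-04]
[318. 237.] [661.8 144. ] [20.7 25.4] 4.3
[255. 227.] [655.6  22.5] [41.6 42. ] 71.5
[169. 217.] [ 659.7 -147.9] [41.7 42.4] 99.8
[376. 187.] [495.4 254.3] [42.6 99.9] 3.3
[144. 164.] [ 504.6 -257.4] [ 43.7 120.1] 165.1
```

{"method": "drive_tool", "body": {"deltas": [-0.1,0.25,-3,0,0,0,7.5,-0.1,0.25,-6,0,0,0,7.5,-0.1,0.25,-8.1,0,0,0,7.5,-0.1,0.25,-8.1,0,0,0,7.5,-0.1,0.25,-8.1,0,0,0,4.5,-0.1,0.25,-8.1,0,0,0,4.5,-0.1,0.25,-8.1,0,0,0,4.5,-0.1,0.25,-8.1,0,0,0,4.5,-0.1,0.25,-8.1,0,0,0,4.5]}}

```text
t: 19.6
tool_pos: [0.4937, 0.2562, 0.0249]
orientation: [0.0, 0.687, 0.727, 0.001]
ft_force: [-0.3, -0.8, 5.0]
finger_gap: 0.0509
```

{"method": "drive_tool", "body": {"deltas": [0,0,1,0,0,0,4.5,0,0,3,0,0,0,4.5,0,0,5,0,0,0,4.5,0,0,5,0,0,0,4.5]}}

```text
t: 19.93
tool_pos: [0.495, 0.2575, 0.0776]
orientation: [0.001, 0.687, 0.727, 0.004]
ft_force: [0.7, -0.8, -0.8]
finger_gap: 0.0509
```

{"method": "drive_tool", "body": {"deltas": [0.1,-3,0,0,0,3,4.5,0.1,-6,0,0,0,5.4,4.5,0.1,-9,0,0,0,5.4,4.5,0.1,-12,0,0,0,5.4,4.5,0.1,-15,0,0,0,5.4,4.5,0.1,-17.9,0,0,0,5.4,4.5,0.1,-17.9,0,0,0,5.4,4.5,0.1,-17.9,0,0,0,5.4,4.5,0.1,-17.9,0,0,0,5.4,4.5,0.1,-17.9,0,0,0,5.4,4.5]}}

```text
t: 20.77
tool_pos: [0.4934, 0.0785, 0.0733]
orientation: [-0.0, 0.651, 0.759, 0.0]
ft_force: [0.1, -0.8, -1.3]
finger_gap: 0.051
```

{"method": "drive_tool", "body": {"deltas": [0.1,-0.2,-2,0,0,0,4.5,0.1,-0.2,-3.5,0,0,0,4.5,0.1,-0.2,-4.2,0,0,0,4.5,0.1,-0.2,-4.5,0,0,0,4.5,0.1,-0.2,-4.7,0,0,0,4.5,0.1,-0.2,-4.8,0,0,0,4.5,0.1,-0.2,-4.8,0,0,0,4.5]}}

```text
t: 21.35
tool_pos: [0.4931, 0.0762, 0.0278]
orientation: [-0.002, 0.651, 0.759, -0.001]
ft_force: [-10.7, -0.2, 23.3]
finger_gap: 0.0512
```

Contact with the floor at the expected height; release, rise and move aside.

{"method": "drive_tool", "body": {"deltas": [0,0,0.3,0,0,0,7,0,0,0.3,0,0,0,7.5,0,0,0.3,0,0,0,7.5,0,0,0.5,0,0,0,7.5,0,0,4,0,0,0,7.5,0,0,8,0,0,0,7.5,0,0,12,0,0,0,7.5,0,0,12,0,0,0,7.5]}}

```text
t: 22.02
tool_pos: [0.4999, 0.076, 0.1527]
orientation: [0.004, 0.652, 0.758, 0.006]
ft_force: [0.9, -0.2, -0.6]
finger_gap: 0.0751
```

{"method": "drive_tool", "body": {"deltas": [-2,4,2,0,0,0,7.5,-4,8,4,0,0,0,7.5,-6,12,6,0,0,0,7.5,-8,16,6,0,0,0,7.5,-10,20,6,0,0,0,7.5,-12,24,6,0,0,0,7.5,-14,28,6,0,0,0,7.5,-14,30,6,0,0,0,7.5,-14,30,6,0,0,0,7.5,-14,30,6,0,0,0,7.5]}}

```text
t: 22.85
tool_pos: [0.3521, 0.3792, 0.2053]
orientation: [-0.001, 0.649, 0.761, 0.001]
ft_force: [-0.1, -1.1, -0.4]
finger_gap: 0.0751
```

```bash
python3 - <<'E'
from h import *
print(get_obs()["tool_pos"],get_obs()["ft_force"])
docks=dict(hex=(657.5,146),square=(659,23.3),round=(659.5,-143.5),oval=(493,76.3),rect=(506,-257))
for n,v in(("top",170),("scene",150)):
    im=snapshot(n)[:,:,::-1];cv2.imwrite(f"pics/{n}10.png",im)
    h=cv2.cvtColor(im,cv2.COLOR_BGR2HSV);w=(h[...,1]<90)&(h[...,2]>v)
    for k in blobs(w,30):
        c,s,a=rect(n,k,.036)
        for d,p in docks.items():
            e=np.hypot(*(c-p))
            if e<25: print(n,d,c,s,a,"err",round(e,1))
a,b=cv2.imread("pics/top10.png"),cv2.imread("pics/scene10.png")
cv2.imwrite("pics/c10.png",np.vstack([cv2.resize(a[120:300,150:430],(467,300)),cv2.resize(b[120:280,100:349],(467,300))]))
E
```

```text
[0.3520899 0.3792063 0.2052675] [-0.10722034 -1.11961336 -0.38089098]
top oval [491.9  75.8] [43.1 99.9] 8.7 err 1.2
top rect [ 505.  -254.7] [ 43.1 120.8] 165.7 err 2.5
top hex [658.3 144.4] [22.3 24.5] 10.6 err 1.8
top round [ 662.  -145.6] [39.5 40.7] 178.6 err 3.3
top square [657.9  23.6] [40.6 41.1] 71.4 err 1.1
scene hex [662.8 144. ] [20.7 25.3] 4.3 err 5.7
scene square [656.7  22.6] [41.1 41.9] 71.5 err 2.4
scene round [ 659.8 -147.5] [41.2 42.1] 18.9 err 4.0
scene oval [492.6  74.6] [42.8 94. ] 9.5 err 1.7
scene rect [ 505.6 -256.8] [ 43.6 120.3] 165.1 err 0.4
```

View pics/c10.png

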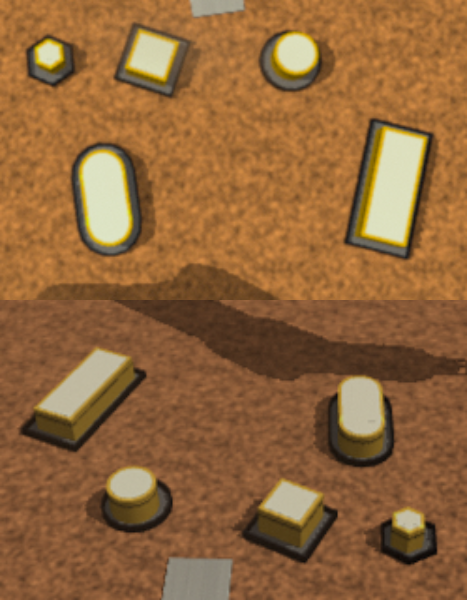

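```bash
python3 -c "
from station import *
print(order.finish_job(),get_obs()['t'])"
```

```text
the job is handed in; nothing more can be done
the job is handed in; nothing more can be done
```

All five cases are in the trays of their own outline, and I handed the job in at about 23 s of simulated time. I took the stacks apart from the top down in the order hex, round, square, rect, oval. Each case was lowered until it touched the tray floor, released, and the arm then moved clear.

| Case | Offset from tray centre, top view (mm) | Offset, scene view (mm) |
|---|---|---|
| oval | 1.2 | 1.7 |
| rect | 2.5 | 0.4 |
| hex | 1.8 | 5.7 |
| round | 3.3 | 4.0 |
| square | 1.1 | 2.4 |

- **Limit:** every offset is within the 14 mm allowed.
- **Heights and tilt:** lid positions from the two cameras match cases lying flat on the tray floors. The last picture shows all of them upright inside the rims. I did not measure tilt angles directly.
- **Disagreement:** the largest gap between the cameras is about 4.5 mm, for the hex. This check cast every lid at 36 mm, while the hex lid is at 33 mm. At its true height the scene view had given about 3 mm.
- **Forces:** the highest wrist force reading at the end of a move was about 26 N, when the oval touched its tray floor. The hand-in reported no verdict.

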